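# Turn the carving back one notch on the ratchet stand

## Task

On the carver's ratchet stand, push the pawl's ball lever away from the robot with a fingertip until it tips over and the pawl stays lifted. Then push the upper spoke away from the robot to turn the wheel and the carving backward one notch, and push the ball lever back towards the robot so that the pawl drops fully into the next tooth gap. Leave all the loose things on and around the stand where they are.

Things in the scene. Friction and masses are not known exactly. Their poses are not given: they have to be found in the camera images.
- stand: Fixed ratchet stand: grey base plate 225 x 415 x 12 mm, from x -92 to 132, y -145 to 270. Origin on the bench below the middle of the toothed wheel. x: level, away from the robot's side (the rear); y: left, along the spindle; z up. The wheel stands upright in the plane y = 0; dark carving at y = 56 to 211; bearing blocks at y = -60, 36 and 232, 135 high. Place and yaw vary.
- spindle (a point): Centre of the toothed wheel on the spindle axis, 110 mm above the bench; axes as stand. Steel wheel 12 thick, 100 across at the root, 124 over its 8 saw teeth. Wheel, carving and four push spokes turn together about the stand's y. Spindle and spoke hub end at y = -135.
- wheel (a joint): Turn in rad, growing backward (wheel top to the rear, stand +x). One notch is 0.785. At 0 a tooth bears on the lowered toe, which stops backward turning; starts at -0.22 to -0.08, the toe's slack. One notch back the toe drops fully in from about 0.49 to 0.72 (best 0.6 to 0.65); beyond, it lands on a tooth. Stiff: needs 2 to 5 N at a spoke, stays where left.
- spoke_tip (a point): Outer end of the upper push spoke, the one to use: round steel rod 12 mm thick, rounded end 95 from the spindle axis. Four spokes at right angles lie in the stand's plane y = -115, clear of the toothed wheel. At wheel = 0 this spoke leans 20 degrees from upright to the front (stand -x); it turns with the wheel.
- pivot (a point): Pivot of the pawl, fixed on the stand at x 75, y 0, 180 mm above the bench, between two fork plates (38 wide over both in y, 24 in x, tops 190 above the bench). Its shaft runs out to the left, to y 51. Axes as stand.
- pawl (a joint): Pawl angle in rad: 0 with the toe fully down in a tooth gap, growing as the toe lifts and the lever goes to the rear, 1.13 laid back on its stop. The weighted lever tips over centre at about 0.6: past that it falls back and stays up by itself, below that it falls shut. Needs about 1 N at the ball.
- lever_ball (a point): Centre of the steel ball, 28 mm across, on the pawl's thumb lever (rod 8 thick) in the stand's plane y = 45, beside the fork and the pawl's arm; 60 from the pivot axis. Pawl down: 15 in front of the pivot (stand -x) and 58 above it; laid back: about 46 to the rear and 39 above. Nothing else stands near the ball.
- toe (a point): Lower end of the pawl's toe (12 mm wide, 8 thick) at the end of its arm in the plane y = 0, about 71 in front of the pivot, on top of the toothed wheel when down. Laid back, the arm stands up: its end is then about 30 in front of the pivot and 75 above it.
- handpiece: Bystander, loose: rotary tool, a lying aluminium cylinder 170 long, 26 across (mm). Origin: centre of its underside.
- bur_stand: Bystander, loose: round white bur holder, 66 across, about 80 high with its burs (mm). Origin: centre of its underside.
- drum_a: Bystander, loose: small brown sanding drum with a shank, 26 across, 64 high, standing on the stand's base plate behind the carving (mm). Origin: centre of its underside.
- drum_b: Bystander, loose: the same kind of drum standing on the bench to the left (mm). Origin: centre of its underside.
- pencil: Bystander, loose: white pencil 150 mm long, 7 thick, lying on the base plate below the carving. Origin: centre of its underside.
- wrench: Bystander, loose: flat steel wrench about 160 mm long, lying on the base plate along its front edge, before the carving. Origin: centre of its underside.
- rasp_block: Bystander, loose: wooden sanding block 75 x 45 x 32 (mm). Origin: centre of its underside.

How it is judged:
On the way, in this order (a step that is already met when the one before it is completed fails the run):
1. the pawl is laid back (over 1.0 rad) before the wheel is turned (value of joint pawl above 1 rad and value of joint wheel below 0.2 rad), for 0.2 s.
2. with the pawl laid back, the wheel is turned back one notch (value of joint pawl above 1 rad and value of joint wheel between 0.45 and 0.83 rad), for 0.2 s.
3. the pawl is down in the next gap (value of joint pawl below 0.08 rad and value of joint wheel between 0.45 and 0.83 rad), for 0.2 s.
At the end, for the whole second after the job is handed in: The pawl's toe is fully down (pawl below 0.08 rad) in the gap one notch on (wheel between 0.45 and 0.83 rad), the wheel at rest (all of step 3 and velocity of joint wheel between -0.05 and 0.05 rad/s); the robot touches nothing.
It fails at once if the wheel is turned back well past one notch (over 1.1 rad) or forward (below -0.45 rad) (value of joint wheel above 1.1 rad or value of joint wheel below -0.45 rad).
It fails at once if a loose thing is lifted, carried or shifted by more than 25 mm (distance of any of handpiece, bur_stand, drum_a, drum_b, pencil, wrench, rasp_block from where it was at the start of the episode above 0.025 m).
It also fails if it takes over 54 s, if anything falls off the work surface, if the arm or the gripper's body presses on something with over 40 N, if the wrist force passes 120 N, or if a joint passes its speed limit or range.

## Robot

A 6-joint arm with a two-finger parallel gripper is mounted at the origin on the work surface. World frame = base frame: x ahead of the robot, y to its left, z up, the work surface at z = 0. Lengths are in m, angles in rad, forces in N, time in s.
With the tool pointing down it reaches from about 0.375 to 0.9 m from the base axis. Payload 3.1 kg.
Tool frame: the origin (TCP) lies midway between the tips of the shut fingers; the grasp point (between the pads) lies 19 mm behind it (robot.hold_point_z is the distance from the TCP to the grasp point, in m); z points along the fingers, y is the direction in which the jaws open and shut (so a half turn about z gives the same grasp; the last joint's range is limited). The gripper opens to 85 mm and grips with 20 to 120 N. Pads are 22 mm wide; open, the fingers measure 114 mm over their backs; the gripper's body (76 mm by 85 mm) begins 54 mm behind the grasp point. The pads swing forward as they close: fully open they stand 13 mm farther back than shut.
Start: joints at [1.163, 0.527, 1.433, -0, 1.181, -0.178], TCP at [0.142, 0.609, 0.231] pointing down, gripper open.
Joint ranges: [-3.08, 3.08], [-0.75, 2.2], [0.22, 2.44], [-1.43, 4.57], [0, 2.65], [-2.85, 2.85]. Speed limits (rad/s): [2.79, 2.79, 3.14, 3.14, 3.14, 3.14].

## Interface

Orientations are given as a unit quaternion [w, x, y, z].
In Python, from workcell import robot gives the robot as it stands.
- The arm moves only by the tool carry_out, never from a script. Its argument "motion" is a list that holds one entry, the list of rows, each a list of 7 numbers: the shift along the tool's x, y, z in m, then the turn, a rotation vector about the tool's x, y, z in rad, then the opening, from 0 (shut) to 1 (fully open). In form: [[[dx, dy, dz, rx, ry, rz, hand], ...]]. A call has 1 to 10 rows; each row is the pose to reach, as a shift and turn from the pose commanded when the call began, along the tool's axes at that moment; what a row does not reach only later rows make up. A row lasts 1/8 s, in which the tool goes at most 62.5 mm and 10.7 degrees, less where a joint would pass 70% of its speed; a pose out of reach is approached as far as the arm can. A call with a gripper value outside its range is refused whole. The fingers move at their own pace and stop on an object; "grip_force" is the grip in N (left out, the last holds). Time passes only in rows, so rows that repeat a pose let the fingers close. It gives the time, the measured TCP pose, the force and the opening at its end, in the units of the state.
- robot.state(): the state, without advancing time (a new reading comes with each control period).
- robot.capture(name): name is "side" or "top"; returns (picture, depth): 480x640x3 uint8, red, green, blue; 480x640 float32, m along the optical axis (not along the pixel's ray), 0 where there is no reading.
- robot.get_calibration(name): a dict with "intrinsics" (3x3 intrinsics, pixels), "dist_coeffs" ([k1, k2, p1, p2, k3] as OpenCV has them; the pictures are not rectified), "camera_from_world" (4x4, takes a point from world to camera coordinates). Camera axes: x right, y up, looking along -z (the intrinsics and any distortion apply to the point x, -y, -z); pixel columns grow to the right and rows downward; lengths in m; the calibration is good to about 2 mm. A picture is of the moment at which its call begins. get_calibration takes no time and is no camera call.
- robot.close_job(): hands the job in, once; it reports no verdict.
Trained networks look in the newest picture that a camera, given by its name, has taken for a name from the list of things; names that differ only in an ending like _2 or _b are one class to them, and where a whole thing is asked for, a point or a joint stands for the part that bears it (a point fixed in the world has none). Each returns a list of dicts, best first, with "confidence" (0 to 1); they miss things now and then, are a little off and sometimes report something else, mostly with a low value. They report only what shows in the picture. A call takes as long as a camera call.
- robot.look_for(camera, name): "location" ([x, y, z] in m, in world coordinates, good to about 4 mm: the middle of the surface that is visible of it).
- robot.outline_of(camera, name): "region" (480x640 bool, what is visible of it).
- robot.spot_point(camera, name): "location" ([x, y, z] in m, in world coordinates, good to about 4 mm: a listed point, or the origin of a listed thing).
The state is a dict: "time_s": time; "joint_pos": joint angles; "joint_vel": joint speeds; "effort": joint torques, N m; "position": TCP position; "eef_rot": TCP orientation; "wrist_force": force on the tool from outside, world axes, zero at the start; "moment": the same for the moment, N m; "finger_gap": finger opening in m.
Only numpy, scipy, OpenCV 4.12 (cv2) and the standard library are available. Lean on these libraries where they do the work, as an engineer would, in place of code of your own. Each camera call takes 0.05 s, during which the arm holds its last target. There are 200 camera calls.

## Working session

There is one attempt and no reset: what is moved stays moved. The work goes in short steps, Python scripts to look and compute and a tool call to move; the robot and the scene stay as the last step left them, time stands still between calls to the robot, and variables do not carry over. Pictures are saved under pics/ and viewed, about 8 in all and at most 12, crops included, and the job is handed in when it is done.

Besides the shell and the picture viewer there is one more tool, called after ">>>" by a JSON object that holds its "method" and its "body". carry_out: Moves the arm, as the interface text tells. Its arguments: {"type":"object","properties":{"motion":{"type":"array","items":{"type":"array","items":{"type":"array","items":{"type":"number"}}}},"grip_force":{"type":"number"}},"required":["motion"]}

```bash
mkdir -p pics; ls
python3 - <<'E'
from workcell import robot
import cv2,numpy as np
s=robot.state();print({k:np.round(v,3).tolist() for k,v in s.items()})
ims=[]
for c in("side","top"):
    p,d=robot.capture(c);cv2.imwrite(f"pics/{c}0.png",p[:,:,::-1])
    for n in("stand","spindle","spoke_tip","pivot","lever_ball","toe","drum_a"):
        print(c,n,[(np.round(r["location"],3).tolist(),round(r["confidence"],2)) for r in robot.spot_point(c,n)[:2]])
print(robot.state()["time_s"])
E
```

```text
pics
{'time_s': 0.0, 'joint_pos': [1.163, 0.528, 1.434, -0.0, 1.181, -0.179], 'joint_vel': [-0.001, 0.002, -0.001, -0.001, 0.001, 0.001], 'effort': [0.001, -44.234, -17.803, -0.0, 0.008, 0.0], 'position': [0.142, 0.608, 0.23], 'eef_rot': [-0.0, 0.115, 0.993, -0.001], 'wrist_force': [-0.466, -0.468, -0.754], 'moment': [-0.032, 0.02, -0.02], 'finger_gap': 0.085}
side stand [([0.516, -0.036, -0.002], 0.94)]
side spindle [([0.519, -0.038, 0.113], 0.97), ([0.483, -0.421, -0.001], 0.17)]
side spoke_tip [([0.476, -0.154, 0.197], 0.94)]
side pivot [([0.597, -0.041, 0.182], 0.75)]
side lever_ball [([0.581, 0.005, 0.233], 0.87)]
side toe [([0.523, -0.04, 0.162], 0.57)]
side drum_a [([0.632, 0.076, 0.016], 0.71), ([0.601, 0.263, 0.002], 0.57)]
top stand [([0.522, -0.04, 0.001], 0.61)]
top spindle [([0.517, -0.039, 0.105], 0.86)]
top spoke_tip [([0.469, -0.156, 0.199], 0.66)]
top pivot [([0.59, -0.04, 0.18], 0.86), ([0.518, -0.04, 0.114], 0.55)]
top lever_ball [([0.574, 0.003, 0.239], 0.69), ([0.487, -0.421, 0.005], 0.66)]
top toe [([0.525, -0.04, 0.162], 0.79)]
top drum_a [([0.597, 0.261, 0.005], 0.64), ([0.627, 0.072, 0.017], 0.63)]
0.8
```

View pics/side0.png

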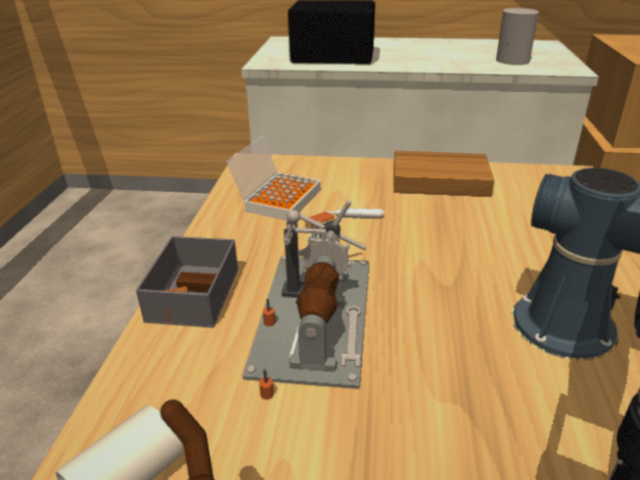

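View pics/top0.png

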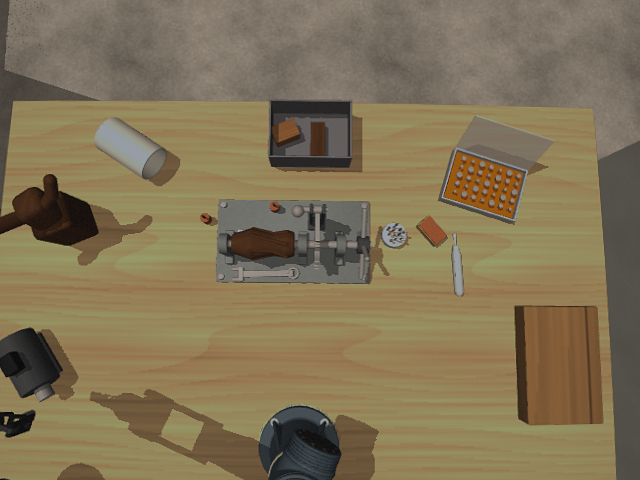

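The side view shows the ball lever at about (293,216) and the spokes at about (340,225). The top view shows the ball at (298,211) and the spokes at (364,240), with the stand's yaw near 0. The detected points fit the given sizes. I'll shut the gripper, square it up and go to a spot in front of the ball.

>>> {"method": "carry_out", "body": {"motion": [[[0,0,-0.06,0,0,-0.1,0],[-0.515,-0.497,-0.08,0,0,-0.231,0],[-0.515,-0.497,-0.08,0,0,-0.231,0],[-0.515,-0.497,-0.08,0,0,-0.231,0],[-0.515,-0.497,-0.08,0,0,-0.231,0],[-0.515,-0.497,-0.08,0,0,-0.231,0],[-0.515,-0.497,-0.08,0,0,-0.231,0],[-0.515,-0.497,-0.08,0,0,-0.231,0],[-0.515,-0.497,-0.08,0,0,-0.231,0],[-0.515,-0.497,-0.08,0,0,-0.231,0]]]}}

```text
time_s: 2.05
position: [0.4483, 0.1344, 0.3075]
eef_rot: [0.001, -0.0, 1.0, 0.0]
wrist_force: [0.4, 0.8, -1.2]
finger_gap: -0.0003
```

>>> {"method": "carry_out", "body": {"motion": [[[-0.082,-0.128,0,0,0,0,0],[-0.082,-0.128,0,0,0,0,0],[-0.082,-0.128,0,0,0,0,0],[-0.082,-0.128,0.05,0,0,0,0],[-0.082,-0.128,0.0925,0,0,0,0],[-0.082,-0.128,0.0925,0,0,0,0],[-0.082,-0.128,0.0925,0,0,0,0]]]}}

```text
time_s: 2.92
position: [0.5306, 0.0082, 0.2159]
eef_rot: [0.001, -0.001, 1.0, -0.0]
wrist_force: [0.6, 0.1, 0.8]
finger_gap: 0.0001
```

Run:
```python
from workcell import robot
import cv2,numpy as np
p,d=robot.capture("side");cv2.imwrite("pics/s1.png",cv2.resize(p[180:380,200:420,::-1],None,fx=2.7,fy=2.7))
print([(np.round(r["location"],3).tolist(),round(r["confidence"],2)) for r in robot.spot_point("side","lever_ball")[:2]],robot.state()["wrist_force"])
```

```text
[([0.58, 0.006, 0.234], 0.74)] [-0.23438727 -0.23125887  0.08146685]
```

View pics/s1.png

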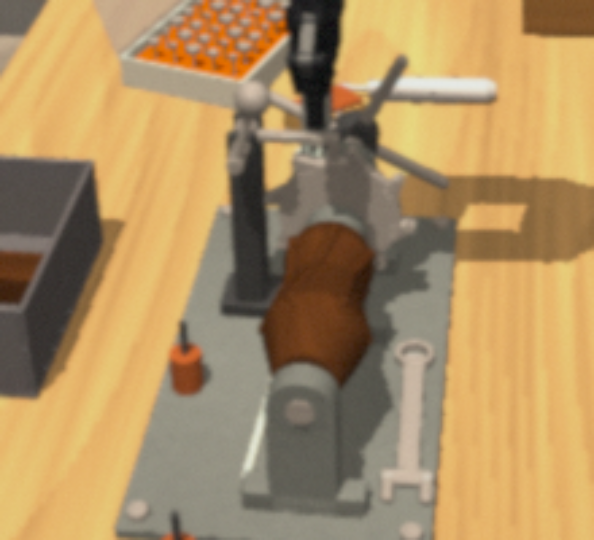

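The crop shows the fingertip at about (318,110), just in front of the ball at (250,97), at ball height. I'll push now.

>>> {"method": "carry_out", "body": {"motion": [[[-0.014,0,0,0,0,0,0],[-0.026,0,0,0,0,0,0],[-0.038,0,0,0,0,0,0],[-0.05,0,0,0,0,0,0],[-0.06,0,0,0,0,0,0],[-0.07,0,0,0,0,0,0],[-0.078,0,0,0,0,0,0],[-0.082,0,0,0,0,0,0],[-0.082,0,0,0,0,0,0]]]}}

```text
time_s: 4.15
position: [0.6119, 0.0083, 0.2146]
eef_rot: [0.0, -0.001, 1.0, -0.0]
wrist_force: [-0.1, 0.3, -0.4]
finger_gap: 0.0002
```

>>> {"method": "carry_out", "body": {"motion": [[[0.03,0,0,0,0,0,0],[0.06,0,0,0,0,0,0],[0.06,0,-0.06,0,0,0,0],[0.06,0,-0.1,0,0,0,0],[0.06,0,-0.1,0,0,0,0]]]}}

```text
time_s: 4.78
position: [0.5534, 0.008, 0.3186]
eef_rot: [0.004, -0.001, 1.0, -0.001]
wrist_force: [0.4, -0.9, 0.8]
finger_gap: 0.0003
```

Run:
```python
from workcell import robot
import cv2,numpy as np
for c in("side","top"):
    p,d=robot.capture(c)
    if c=="side":cv2.imwrite("pics/s2.png",cv2.resize(p[180:380,200:420,::-1],None,fx=2.7,fy=2.7))
    for n in("lever_ball","toe","spoke_tip"):
        print(c,n,[(np.round(r["location"],3).tolist(),round(r["confidence"],2)) for r in robot.spot_point(c,n)[:2]])
```

```text
side lever_ball [([0.642, 0.007, 0.213], 0.88), ([0.454, 0.096, 0.01], 0.48)]
side toe [([0.549, -0.042, 0.237], 0.73)]
side spoke_tip [([0.474, -0.158, 0.197], 0.76), ([0.598, 0.266, 0.0], 0.22)]
top lever_ball [([0.59, -0.039, 0.18], 0.65)]
top toe []
top spoke_tip [([0.472, -0.158, 0.194], 0.68)]
```

View pics/s2.png

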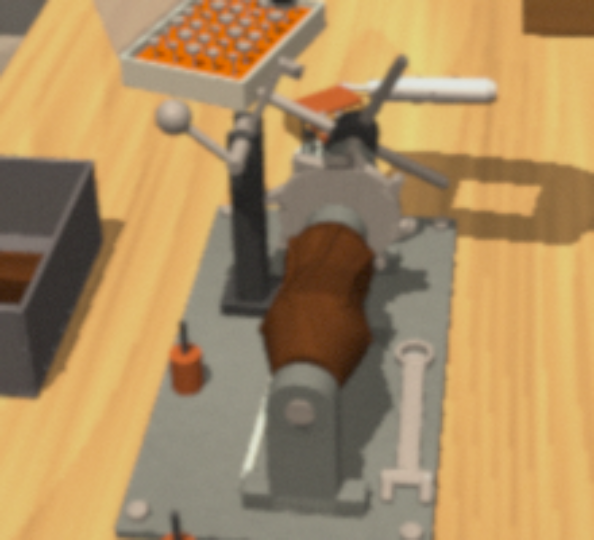

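The crop shows the pawl laid back: ball at (173,117), to the rear, with the arm raised. Next I'll go to the front of the upper spoke.

>>> {"method": "carry_out", "body": {"motion": [[[0.117,-0.164,0,0,0,0,0],[0.117,-0.164,0,0,0,0,0],[0.117,-0.164,0,0,0,0,0],[0.117,-0.164,0,0,0,0,0],[0.117,-0.164,0.05,0,0,0,0],[0.117,-0.164,0.1,0,0,0,0],[0.117,-0.164,0.134,0,0,0,0],[0.117,-0.164,0.134,0,0,0,0],[0.117,-0.164,0.134,0,0,0,0]]]}}

```text
time_s: 6.3
position: [0.4358, -0.156, 0.1813]
eef_rot: [0.001, -0.001, 1.0, -0.0]
wrist_force: [0.7, -0.0, 0.2]
finger_gap: -0.0002
```

>>> {"method": "carry_out", "body": {"motion": [[[-0.012,0,0,0,0,0,0],[-0.02,0,0,0,0,0,0],[-0.03,0,0,0,0,0,0],[-0.04,0,0,0,0,0,0],[-0.05,0,0,0,0,0,0],[-0.06,0,0,0,0,0,0],[-0.07,0,0,0,0,0,0],[-0.07,0,0,0,0,0,0]]]}}

```text
time_s: 7.3
position: [0.5064, -0.1561, 0.1805]
eef_rot: [0.001, -0.001, 1.0, -0.0]
wrist_force: [0.1, -0.4, -0.2]
finger_gap: -0.0001
```

```bash
cat > w.py <<'E'
from workcell import robot
import cv2,numpy as np,sys
for c in("side","top"):
    p,d=robot.capture(c)
    if c=="side":cv2.imwrite(f"pics/{sys.argv[1]}.png",cv2.resize(p[180:380,200:420,::-1],None,fx=2.7,fy=2.7))
    for n in("spoke_tip","lever_ball","toe","spindle"):
        print(c,n,[(np.round(r["location"],3).tolist(),round(r["confidence"],2)) for r in robot.spot_point(c,n)[:2]])
        if n=="spoke_tip":
            for r in robot.spot_point(c,n)[:1]:
                l=r["location"];print("wheel",np.arctan2(l[0]-.518,l[2]-.11)+np.radians(20))
print(robot.state()["wrist_force"],robot.state()["position"])
E
python3 w.py s3
```

```text
side spoke_tip [([0.525, -0.156, 0.208], 0.57)]
wheel 0.42466357391078446
side lever_ball [([0.642, 0.005, 0.217], 0.95)]
side toe [([0.546, -0.041, 0.233], 0.59)]
side spindle [([0.521, -0.039, 0.114], 0.86)]
top spoke_tip []
top lever_ball [([0.637, 0.002, 0.22], 0.81)]
top toe [([0.552, -0.041, 0.239], 0.8)]
top spindle [([0.519, -0.038, 0.111], 0.9)]
[-0.13308322 -0.39125836  0.42695206] [ 0.50469741 -0.15577765  0.18058029]
```

View pics/s3.png

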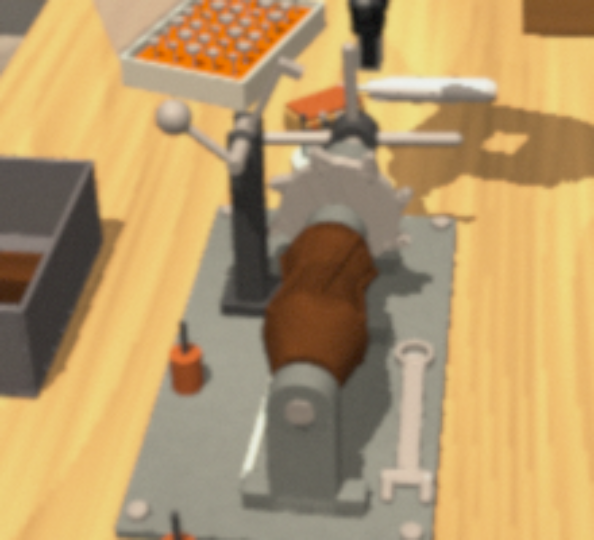

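The spoke is nearly upright, at about (350,80), and the wheel reads about 0.42, which agrees with my geometry. Another 15 mm should bring it to about 0.62.

>>> {"method": "carry_out", "body": {"motion": [[[-0.007,0,0,0,0,0,0],[-0.015,0,0,0,0,0,0],[-0.015,0,0,0,0,0,0],[-0.015,0,0,0,0,0,0],[0.02,0,0,0,0,0,0],[0.03,0,0,0,0,0,0]]]}}

```text
time_s: 8.65
position: [0.4737, -0.1555, 0.1806]
eef_rot: [0.0, -0.0, 1.0, 0.0]
wrist_force: [0.4, 0.6, -0.4]
finger_gap: -0.0001
```

```bash
python3 w.py s4
python3 - <<'E'
from workcell import robot
import numpy as np
for k in range(3):
  for c in("side","top"):
    robot.capture(c)
    for r in robot.spot_point(c,"spoke_tip")[:1]:
      l=r["location"];print(c,np.round(l,3),np.arctan2(l[0]-.5185,l[2]-.11)+.349)
E
```

```text
side spoke_tip [([0.541, -0.155, 0.204], 0.64)]
wheel 0.5862946686815963
side lever_ball [([0.642, 0.004, 0.215], 0.72)]
side toe [([0.546, -0.041, 0.238], 0.63), ([0.541, -0.156, 0.205], 0.24)]
side spindle [([0.523, -0.042, 0.112], 0.81), ([0.452, 0.096, 0.01], 0.73)]
top spoke_tip [([0.536, -0.156, 0.206], 0.74)]
wheel 0.5372395385564439
top lever_ball [([0.634, 0.002, 0.221], 0.6)]
top toe [([0.551, -0.042, 0.238], 0.96)]
top spindle [([0.519, -0.039, 0.111], 0.95)]
[-0.12950004 -0.26715056 -0.01670993] [ 0.47499209 -0.15580272  0.18047147]
side [ 0.542 -0.156  0.205] 0.5932362727658509
top [ 0.537 -0.157  0.204] 0.5457836896427396
side [ 0.541 -0.156  0.204] 0.5826952904422351
top [ 0.539 -0.159  0.202] 0.5705474641181645
side [ 0.539 -0.158  0.202] 0.5642285924749062
top [ 0.534 -0.16   0.203] 0.5157226530298428
```

View pics/s4.png

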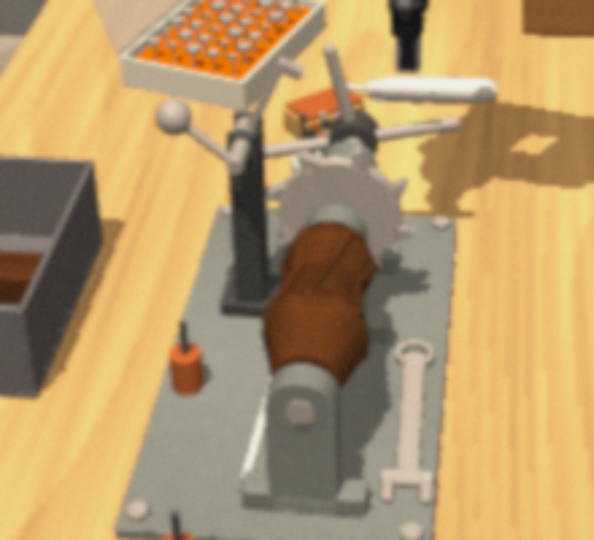

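The spoke reads 0.52–0.59, mean about 0.56. That is inside the window but low, so I'll nudge it 4 mm further than before.

>>> {"method": "carry_out", "body": {"motion": [[[-0.025,0,0,0,0,0,0],[-0.038,0,0,0,0,0,0],[-0.049,0,0,0,0,0,0],[-0.049,0,0,0,0,0,0],[-0.049,0,0,0,0,0,0],[0,0,0,0,0,0,0],[0,0,-0.06,0,0,0,0],[0,0,-0.12,0,0,0,0],[0,0,-0.135,0,0,0,0]]]}}

```text
time_s: 10.98
position: [0.4761, -0.1568, 0.3201]
eef_rot: [0.004, -0.0, 1.0, -0.002]
wrist_force: [-0.3, 0.2, -0.5]
finger_gap: 0.0
```

Run:
```python
from workcell import robot
import numpy as np
for k in range(4):
  for c in("side","top"):
    robot.capture(c)
    for r in robot.spot_point(c,"spoke_tip")[:1]:
      l=r["location"];print(c,np.round(l,3),np.arctan2(l[0]-.519,l[2]-.11)+.349)
print(robot.state()["position"])
```

```text
side [ 0.546 -0.156  0.204] 0.6350514417173179
top [ 0.543 -0.159  0.205] 0.5999265483760885
side [ 0.546 -0.158  0.201] 0.6380301056113931
top [ 0.542 -0.159  0.206] 0.5821798006468157
side [ 0.543 -0.157  0.203] 0.6030464246641436
top [ 0.541 -0.158  0.202] 0.5873325442146871
side [ 0.546 -0.157  0.206] 0.6271625036089061
top [ 0.541 -0.156  0.204] 0.5821671993640063
[ 0.47469703 -0.15578043  0.3153762 ]
```

The wheel now reads about 0.607. Next I'll go behind the ball.

>>> {"method": "carry_out", "body": {"motion": [[[-0.205,0.162,0,0,0,0,0],[-0.205,0.162,0,0,0,0,0],[-0.205,0.162,0,0,0,0,0],[-0.205,0.162,0,0,0,0,0],[-0.205,0.162,0,0,0,0,0],[-0.205,0.162,0,0,0,0,0],[-0.205,0.162,0.05,0,0,0,0],[-0.205,0.162,0.1,0,0,0,0],[-0.205,0.162,0.107,0,0,0,0],[-0.205,0.162,0.107,0,0,0,0]]]}}

```text
time_s: 13.02
position: [0.6795, 0.0053, 0.2097]
eef_rot: [0.0, 0.0, 1.0, -0.0]
wrist_force: [0.4, 0.2, -0.9]
finger_gap: 0.0001
```

>>> {"method": "carry_out", "body": {"motion": [[[0.01,0,0,0,0,0,0],[0.018,0,0,0,0,0,0],[0.026,0,0,0,0,0,0],[0.034,0,0,0,0,0,0],[0.042,0,0,0,0,0,0],[0.05,0,0,0,0,0,0],[0.058,0,0,0,0,0,0],[0.06,0,0,0,0,0,0],[0.06,0,0,0,0,0,0]]]}}

```text
time_s: 14.15
position: [0.6179, 0.0066, 0.2076]
eef_rot: [-0.002, -0.001, 1.0, 0.0]
wrist_force: [1.0, -0.1, 0.2]
finger_gap: -0.0002
```

>>> {"method": "carry_out", "body": {"motion": [[[-0.03,0,0,0,0,0,0],[-0.06,0,0,0,0,0,0],[-0.06,0,-0.06,0,0,0,0],[-0.06,0,-0.1,0,0,0,0],[-0.06,0,-0.1,0,0,0,0]]]}}

```text
time_s: 14.78
position: [0.6814, 0.0062, 0.3119]
eef_rot: [0.003, -0.001, 1.0, -0.001]
wrist_force: [-0.2, -0.4, -1.0]
finger_gap: -0.0001
```

```bash
python3 w.py s5
```

```text
side spoke_tip [([0.544, -0.157, 0.202], 0.85)]
wheel 0.6239241693900176
side lever_ball [([0.581, 0.006, 0.233], 0.91)]
side toe [([0.546, -0.157, 0.205], 0.68), ([0.627, 0.078, 0.015], 0.66)]
side spindle [([0.52, -0.042, 0.116], 0.95), ([0.523, -0.04, 0.156], 0.24)]
top spoke_tip [([0.542, -0.16, 0.203], 0.59)]
wheel 0.6056984069920519
top lever_ball [([0.575, 0.002, 0.238], 0.62)]
top toe [([0.526, -0.041, 0.165], 0.6)]
top spindle [([0.518, -0.036, 0.109], 0.58)]
[ 0.44551405 -0.10818722 -0.34555042] [0.67942475 0.00645356 0.30816625]
```

View pics/s5.png

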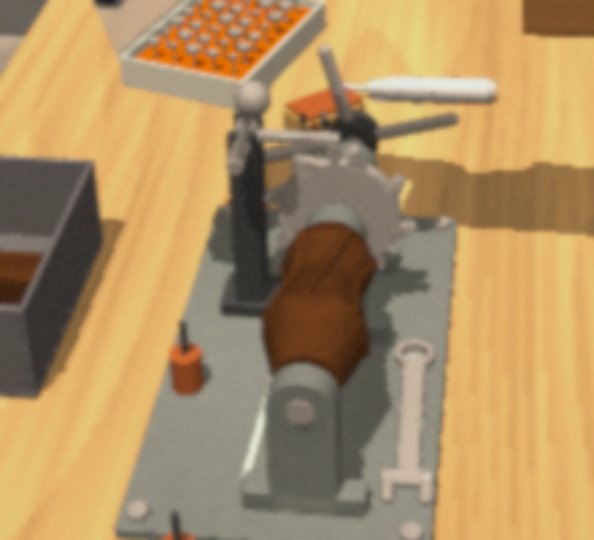

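The ball is back at (250,97), the same pixel as at the start. The pawl arm lies on the wheel, the wheel reads about 0.61, and the arm is clear.

```bash
python3 -c "
from workcell import robot
print(robot.close_job())"
```

```text
the job is handed in; nothing more can be done
None
```

The job is done and handed in at about 15 s on the robot's clock; the hand-in gives no verdict.

- **What I did:** I pushed the ball lever back until the pawl tipped over and stayed lifted. I then pushed the upper spoke to the rear; it read about 0.56 rad, so I nudged it 4 mm further. Last, I pushed the ball back towards the robot, and the pawl dropped.
- **Pawl:** in the last check the ball was back at its starting position, (0.581, 0.006, 0.233) from the side camera and (0.575, 0.002, 0.238) from the top. The pawl arm also lay on the wheel.
- **Wheel:** it read 0.61 to 0.62 rad, against the best range of 0.6 to 0.65. The two cameras differed by up to about 0.06 rad on single readings before the pawl was dropped.
- **Toe:** the side camera's network reported the spoke tip as the toe in the last check. The top camera put the toe at (0.526, -0.041, 0.165), close to where it was at the start.
- **Loose things:** in the crops I viewed, those in the frame looked unmoved. I did not measure them again.
- **Arm:** it was clear of everything, with the wrist force near zero.

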